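# Regrip the T-key and fit it in the vise's swivel screw

### The arm

A 6-joint arm with a two-finger parallel gripper is mounted at the origin on the work surface. World frame = base frame: x ahead of the robot, y to its left, z up, the work surface at z = 0. Lengths are in m, angles in rad, forces in N, time in s.
With the tool pointing down it reaches from about 0.4 to 0.825 m from the base axis. Payload 7 kg.
Tool frame: the origin (TCP) lies at the very end of the fingers, on their centre line; the grasp point (between the pads) lies 19 mm behind it; z points along the fingers, y is the line along which they close (so a half turn about z gives the same grasp; the last joint's range is limited). The gripper opens to 88 mm and grips with 3 to 60 N. Pads are 19 mm wide; open, the fingers measure 130 mm over their backs; the gripper's body (78 mm by 193 mm) begins 47 mm behind the grasp point.
Start: joints at [1.415, 0.359, 0.012, 0, -1.224, -0.288], TCP at [0.29, 0.61, 0.227] pointing down, gripper open.
Joint ranges: [-3.07, 3.07], [-1.43, 2.12], [-1.02, 1.25], [-3.03, 1.67], [-3.05, -0], [-3.03, 3.03]. Speed limits (rad/s): [2.39, 2.39, 3.01, 3.14, 3.14, 3.14].

### API

Orientations are given as [roll, pitch, yaw] about the fixed x, y, z axes, in that order (R = Rz(yaw) Ry(pitch) Rx(roll)).
In Python, from station import arm, grab_frame gives the robot as it stands.
- The arm moves only by the tool jog_arm, never from a script. Its argument "deltas" is a list that holds one entry, the list of rows, each a list of 4 numbers: the shift along the tool's x, y, z in units of 60 mm (1.0 is 60 mm), then the turn about the tool's z in units of 5 degrees (1.0 is 5 degrees). A call has 1 to 8 rows; each row is the pose to reach, as a shift and turn from the pose commanded when the call began, along the tool's axes at that moment; what a row does not reach only later rows make up. A row lasts 1/8 s, in which the tool goes at most 62.5 mm and 10.7 degrees, less where a joint would pass 70% of its speed; a pose out of reach is approached as far as the arm can. A call with a gripper value outside its range is refused whole. "grip" is the finger opening in mm, from 0 to 87.6, set as the call begins (left out, the last holds). The fingers move at their own pace and stop on an object; "squeeze" is the grip in N (left out, the last holds). Time passes only in rows, so rows that repeat a pose let the fingers close. It gives the time, the measured TCP pose, the force, the opening and the grip force at its end, in the units of the state.
- arm.get_state(): the state, without advancing time (a new reading comes with each control period).
- grab_frame(name): name is "side" or "top"; returns a dict with "img" (420x560x3 uint8, red, green, blue), "vfov" (degrees; the focal length in pixels is half the picture's height over the tangent of half this angle, whatever the lens; pixels are square), "cx", "cy" (the principal point, pixels), "xyz" and "rotation" of the camera in the world. Camera axes: x right, y down, z forward; pixel columns grow to the right and rows downward; lengths in m; the calibration is good to about 2 mm. A picture is of the moment at which its call begins. There is no depth.
- arm.job_done(): hands the job in; it is judged then, once.
The state is a dict: "t": time; "q": joint angles; "qd": joint speeds; "joint_efforts": joint torques, N m; "eef_pos": TCP position; "ee_rot": TCP orientation; "force": force on the tool from outside, world axes, zero at the start; "moment": the same for the moment, N m; "width": finger opening in m; "gripper_force": force on a finger pad.
Only numpy, scipy, OpenCV 4.12 (cv2) and the standard library are available. Lean on these libraries where they do the work, as an engineer would, in place of code of your own. Each camera call takes 0.05 s, during which the arm holds its last target. There are 200 camera calls.

### The job

The carving vise is to be swivelled: pick up the T-handle hex key that lies on the bench, lean it handle-up in the free middle notch of the tool rack and let go so that you can take it afresh by its handle. Then stand it upright in the hidden hex socket deep in the access hole of the vise's lug, turning it until it drops fully home, and leave it there ready for use. Leave the gouge and the chisel standing in the rack as they are.

Things in the scene. Friction and masses are not known exactly. Their poses are not given: they have to be found in the camera images.
- key: 14 mm T-handle hex key, about 0.3 kg, 193 mm long. Origin at the centre of the shaft's tip; z runs from the tip to the handle, y along the T's cross bar, x through the bar's thickness. Balances 0.10 m from the tip. At the start it lies flat on the bench (its x axis about vertical), tip to the robot's right (-y), handle to its left, within 0.4 rad.
- key_tip (a point): Centre of the tip of the key's shaft. The shaft is dark steel, hexagonal, 14 mm across flats (16.2 over corners; two flats face x and -x), from 3 mm to 165 mm from the tip. The last 3 mm taper to 10.4 mm round.
- key_handle (a point): Middle of the key's black plastic T-handle, on the shaft's line, 179 mm from the tip. The handle is 100 mm long (key's y), 22 mm thick (x) and 28 mm high (z, 165 to 193 mm from the tip).
- rack: Leaning tool rack of wood, fixed. Origin under its centre; x from its front lip to its notched rail (roughly world +y), y along the rail. Base board 170 (x) x 290 (y) x 14 mm high. Lip: inner face x = -0.068, top 28 mm above the bench. Rail: 10 mm thick, front face x = 0.027. A gouge and a chisel (handles 27 mm thick) lean in the end notches at y = 0.1 and -0.1; y = 0 is free.
- notch (a point): Middle notch of the rack's rail: front edge of its bottom, middle of its 28 mm width, 104 mm above the bench; the teeth beside it rise 12 mm more. Axes as rack. Tools stand with the tip on the base board against the lip and lean back here, the handle beyond the rail. The key leans at 47 degrees above level, touching here 124 mm from its tip.
- tip_rest (a point): Where the centre of the key's tip is when it leans in the middle notch: just inside the lip, 19 mm above the bench (5 mm above the base board). Axes as rack. Let go tight against the lip, the tip may catch on it a few mm too high and drop later; set down on the board about 5 mm inside the lip it stays put and the key just leans back.
- vise: Grey carving vise on a round swivel base, bolted down. Origin under the centre of the base. A square lug, 52 mm wide and 56 mm high, stands out from the base along local -x, 110 mm from the origin, roughly towards world -y (the middle of the bench). The jaws are 126 mm high and begin 55 mm from the lug's hole; they hold a log blank reaching 150 mm, 87 mm from the hole's axis.
- access_hole (a point): Centre of the mouth of the hole in the top of the vise's lug, 56 mm above the bench; z up. Countersunk from 30 to 20 mm diameter in the first 5 mm, then a 20 mm round bore 22 mm deep in all, at whose bottom a socket cap screw sits hidden.
- screw_top (a point): Top of the screw, 22 mm below the hole's mouth. Its hexagon socket is 15.6 mm across flats, 14 mm deep, at an unknown angle. The key fits within about 12 degrees of it, every 60 degrees; turned wrongly it stops with its tip 3 mm below this point, home it is 14 mm below. The screw is stiff (0.6 Nm): a key rubbing on it does not turn it.
- gouge: Gouge leaning in the rack's notch at y = +0.1; leave alone. Origin at its tip, z towards its handle.
- chisel: Chisel leaning in the rack's notch at y = -0.1; leave alone. Origin at its tip, z towards its handle.
Things that resemble listed ones, but are neither listed nor needed, are in the scene too. Leave any red look-alike of the key alone.

How it is judged:
On the way:
1. the key leans handle-up in the tool rack's middle notch, tip on the base board, let go and at rest (x of key_tip in the frame of rack between -0.075 and 0 m and y of key_tip in the frame of rack between -0.04 and 0.04 m and z of key_tip in the frame of rack between 0.008 and 0.035 m and x of key_handle in the frame of rack between 0.02 and 0.12 m and z of key_handle in the frame of rack above 0.11 m and angle between key's own z axis and vertical between 0.55 and 1 rad and contact force between the fingers and key below 0.1 N and linear speed of key below 0.02 m/s), for 0.3 s.
At the end, for the whole second after the job is handed in: The key stands upright (within 9 degrees) in the vise's access hole with its tip at least 31.5 mm below the mouth (in the hex socket, home is 36 mm) and within 6 mm of the hole's axis sideways, let go and at rest (horizontal distance between key_tip and access_hole below 0.006 m and z of key_tip in the frame of access_hole between -0.045 and -0.0315 m and angle between key's own z axis and vertical below 0.16 rad and linear speed of key below 0.02 m/s and angular speed of key below 0.2 rad/s); the robot touches nothing.
It fails at once if the gouge is knocked about (shifted more than 25 mm or knocked flat) (distance of gouge from where it was at the start of the episode above 0.025 m or angle between gouge's own z axis and vertical above 1.1 rad).
It fails at once if the chisel is knocked about (shifted more than 25 mm or knocked flat) (distance of chisel from where it was at the start of the episode above 0.025 m or angle between chisel's own z axis and vertical above 1.1 rad).
It also fails if it takes over 61 s, if anything falls off the work surface, if the arm or the gripper's body presses on something with over 40 N, if the wrist force passes 120 N, or if a joint passes its speed limit or range.

## Working session

There is one attempt and no reset: what is moved stays moved. The work goes in short steps, Python scripts to look and compute and a tool call to move; the robot and the scene stay as the last step left them, time stands still between calls to the robot, and variables do not carry over. Pictures are saved under pics/ and viewed, at most 10 in all, crops included, and the job is handed in when it is done.

Besides the shell and the picture viewer there is one more tool, called after ">>>" as name(argument=value, ...) on one line, values as JSON. jog_arm: Moves the arm, as the interface text tells. Its arguments: {"type":"object","properties":{"deltas":{"type":"array"},"grip":{"type":"number"},"squeeze":{"type":"number"}},"required":["deltas"]}

```bash
ls; mkdir -p pics; python3 - <<'E'
from station import arm, grab_frame
import cv2,numpy as np
for n in ("side","top"):
    f=grab_frame(n); cv2.imwrite(f"pics/{n}0.png",f["img"][:,:,::-1]); np.save(f"pics/{n}0.npy",f,allow_pickle=True)
    print(n,{k:f[k] for k in f if k!="img"})
print(arm.get_state())
E
```

```text
pics
side {'vfov': 52.074597217954825, 'cx': 280.15253864646263, 'cy': 209.02105065359402, 'xyz': array([ 0.33103435, -0.87893742,  0.58438423]), 'rotation': array([-2.08939057, -0.00565501, -0.22088663])}
top {'vfov': 50.01736998235967, 'cx': 281.565890462007, 'cy': 211.56489520721206, 'xyz': array([ 0.42574582, -0.00418222,  1.25482786]), 'rotation': array([-3.03575139, -0.01887604, -1.59258404])}
{'t': 0.1, 'q': array([ 1.41508731e+00,  3.59332318e-01,  1.11574725e-02, -3.11897184e-04,
       -1.22411648e+00, -2.88068937e-01]), 'qd': array([-0.00132747, -0.00084975,  0.00085986,  0.00050692,  0.00161227,
        0.00072558]), 'joint_efforts': array([-2.00797811e-03, -5.84158623e+01,  2.93749398e+01,  7.01547816e+00,
        1.01877764e-02, -5.55519364e-05]), 'eef_pos': array([0.28966825, 0.60919749, 0.22570779]), 'ee_rot': array([ 3.14007595e+00, -1.43633721e-04, -4.43884043e-01]), 'force': array([ 0.29660445,  0.96942382, -0.47153342]), 'moment': array([-0.0443706 , -0.01791087,  0.01718663]), 'gripper_force': 0.0, 'width': 0.08723745560561627}
```

View pics/side0.png

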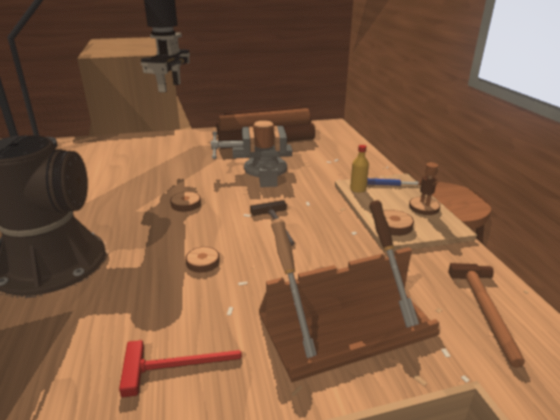

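View pics/top0.png

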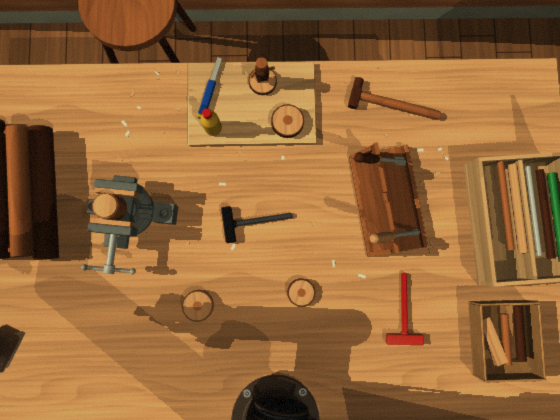

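```bash
cat > h.py <<'E'
import numpy as np,cv2
from scipy.spatial.transform import Rotation as R
from scipy.optimize import least_squares
def load(p): return np.load(p,allow_pickle=True).item()
def foc(f): return f["img"].shape[0]/2/np.tan(np.radians(f["vfov"]/2))
def proj(f,P):
    c=(np.atleast_2d(P)-f["xyz"])@R.from_euler("xyz",f["rotation"]).as_matrix()
    return c[:,:2]/c[:,2:]*foc(f)+[f["cx"],f["cy"]]
def ray(f,uv):
    uv=np.asarray(uv,float); d=np.array([*(uv-[f["cx"],f["cy"]])/foc(f),1.])
    return f["xyz"],R.from_euler("xyz",f["rotation"]).apply(d)
def onz(f,uv,z):
    o,d=ray(f,uv); return o+d*(z-o[2])/d[2]
def tri(fs,uvs):
    A=np.zeros((3,3));b=np.zeros(3);L=[]
    for f,uv in zip(fs,uvs):
        o,d=ray(f,uv);d=d/np.linalg.norm(d);M=np.eye(3)-np.outer(d,d);A+=M;b+=M@o;L.append((o,M))
    X=np.linalg.solve(A,b); return X,[round(float(np.linalg.norm(M@(X-o)))*1e3,1) for o,M in L]
def crop(f,x0,y0,x1,y1,s): return cv2.resize(f["img"][y0:y1,x0:x1,::-1],None,fx=s,fy=s,interpolation=cv2.INTER_CUBIC)
def stack(path,ims,axis=0):
    m=max(i.shape[1-axis] for i in ims)
    ims=[cv2.copyMakeBorder(i,0,(m-i.shape[0]) if axis else 0,0,0 if axis else m-i.shape[1],cv2.BORDER_CONSTANT) for i in ims]
    cv2.imwrite(path,np.concatenate(ims,axis))
E
python3 - <<'E'
from h import *
t,s=load("pics/top0.npy"),load("pics/side0.npy")
stack("pics/c1.png",[crop(t,85,165,305,265,3),crop(s,205,115,330,255,2)])
stack("pics/c2.png",[crop(t,345,140,430,262,4),crop(s,250,190,450,375,2.2)],1)
print(proj(t,[0.29,.61,.227]),proj(s,[0.29,.61,.227]))
for n,uv in dict(handle=(229,224),tip=(293,215),lug=(165,213),rack=(388,203)).items(): print(n,onz(t,uv,.011))
E
```

```text
[[ -3.72642163 327.24658625]] [[169.45543809  86.67388558]]
handle [0.52567777 0.11554938 0.011     ]
tip [ 0.54714538 -0.06209355  0.011     ]
lug [0.55975543 0.29179637 0.011     ]
rack [ 0.57556565 -0.32878387  0.011     ]
```

View pics/c1.png

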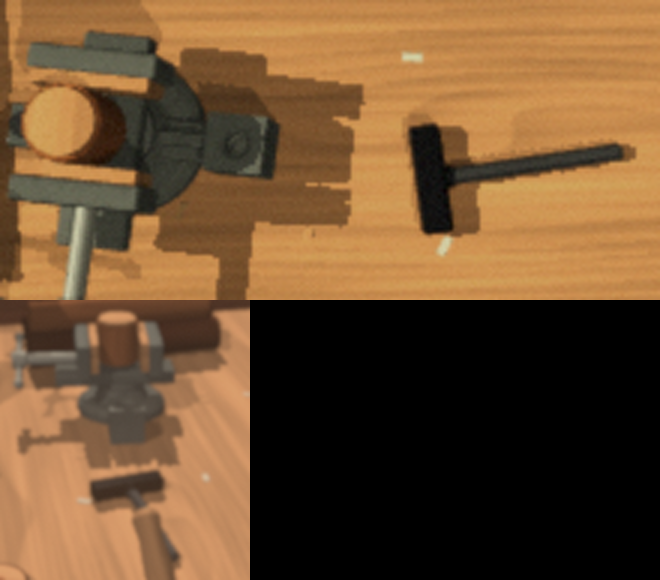

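View pics/c2.png

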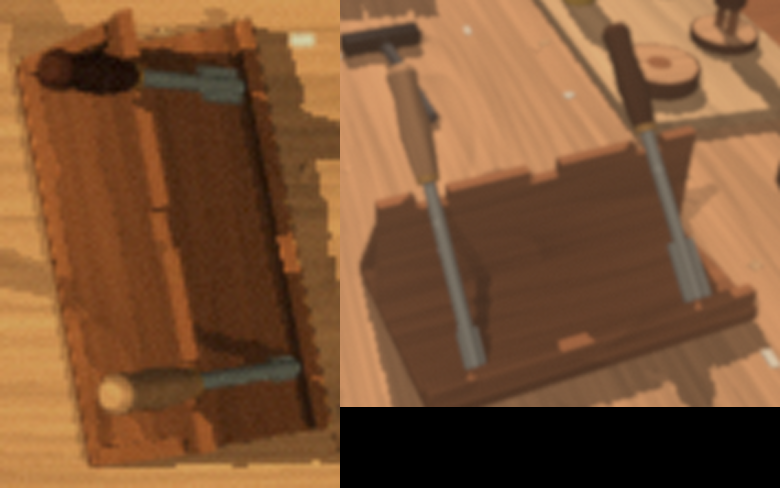

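```bash
python3 - <<'E'
from h import *
np.set_printoptions(precision=4,suppress=True)
t,s=load("pics/top0.npy"),load("pics/side0.npy")
im=t["img"].astype(int)
sub=im[195:250,215:300]; m=(sub.max(2)<75)&((sub.max(2)-sub.min(2))<25)
n,l,st,c=cv2.connectedComponentsWithStats(m.astype(np.uint8)); k=1+np.argmax(st[1:,4]); vu=np.argwhere(l==k)
u=vu[:,1]+215.; v=vu[:,0]+195.
print("n",len(u),u.min(),u.max(),v.min(),v.max())
sh=u>240; p=np.polyfit(u[sh],v[sh],1); hd=u<233
hc=[u[hd].mean(),v[hd].mean()]; tip=[u.max()+.5,np.polyval(p,u.max()+.5)]
print("handle px",hc,"tip px",tip,"shaft",p)
H=onz(t,hc,.018); T=onz(t,tip,.011); A=onz(t,[245,np.polyval(p,245)],.015)
print("H",H,"T",T,"len",np.linalg.norm((H-T)[:2]),"ang HT",np.arctan2(*(H-T)[1::-1]),"ang shaft",np.arctan2(*(A-T)[1::-1]))
print("tri handle",tri([t,s],[hc,(267.8,208.5)]))
hole=(163.83,213.3); print("hole z.056",onz(t,hole,.056)); 
print("gouge end",tri([t,s],[(373.7,238.2),(278.6,224)]),"chisel end",tri([t,s],[(359,157.5),(372,203)]))
print("notch",tri([t,s],[(384.5,192.5),(342.3,272.5)]))
obs=[(t,(.085,.145,.014),(367.4,256.1)),(t,(.085,-.145,.014),(349.9,155.4)),(t,(-.085,.145,.028),(426.1,246.1)),
(s,(-.085,.145,0),(288.5,373.1)),(s,(-.085,-.145,0),(439.4,334.4)),(s,(-.085,-.145,.028),(438.5,323)),(s,(.027,0,.104),(342.3,273)),(t,(.03,0,.11),(384.5,192.3))]
def tf(x,P): return R.from_euler("z",x[2]).apply(P)+[x[0],x[1],0]
res=lambda x:np.concatenate([(proj(f,tf(x,P))[0]-uv) for f,P,uv in obs])
r=least_squares(res,[.575,-.33,1.5],loss="soft_l1"); print("rack",r.x,r.fun.reshape(-1,2).round(1).tolist())
x=r.x; print("notch",tf(x,[.027,0,.104]),"tip_rest",tf(x,[-.0627,0,.019]))
# overlay
v0=[]
for f,b in((t,(345,140,430,262,4)),(s,(250,190,450,375,2.2))):
    c=crop(f,*b); sc=b[4]
    for seg in [[(.085,.145,.014),(.085,-.145,.014),(-.085,-.145,.014),(-.085,.145,.014)],[(-.068,.145,.028),(-.068,-.145,.028)],[(.027,.145,.116),(.027,-.145,.116)],[(.027,.014,.116),(.027,.014,.104),(.027,-.014,.104),(.027,-.014,.116)],[(-.0627,0,.019),(.0219,0,.109)]]:
        q=((proj(f,tf(x,seg))-b[:2]+.5)*sc).astype(int); cv2.polylines(c,[q.reshape(-1,1,2)],False,(0,255,0),1)
    v0.append(c)
stack("pics/c3.png",v0,1)
E
```

```text
n 613 222.0 291.0 207.0 242.0
handle px [np.float64(227.8310810810811), np.float64(223.2668918918919)] tip px [np.float64(291.5), np.float64(215.2095175218128)] shaft [ -0.144  257.1824]
H [0.5272 0.1181 0.018 ] T [ 0.5466 -0.0579  0.011 ] len 0.17704458391359884 ang HT 1.680833071053221 ang shaft 1.6971708554474472
tri handle (array([0.5262, 0.1196, 0.0056]), [2.0, 2.0])
hole z.056 [0.5542 0.2842 0.056 ]
gouge end (array([ 0.4718, -0.2457,  0.1835]), [1.0, 1.0]) chisel end (array([ 0.6643, -0.2164,  0.1885]), [2.2, 2.2])
notch (array([ 0.5871, -0.2968,  0.0965]), [6.1, 6.1])
rack [ 0.5839 -0.3238  1.6935] [[-2.5, -0.1], [-1.8, -1.7], [0.9, 0.9], [0.2, 6.0], [-1.5, 0.2], [2.3, 0.3], [0.3, -3.7], [-0.2, 4.4]]
notch [ 0.5806 -0.297   0.104 ] tip_rest [ 0.5915 -0.386   0.019 ]
```

View pics/c3.png

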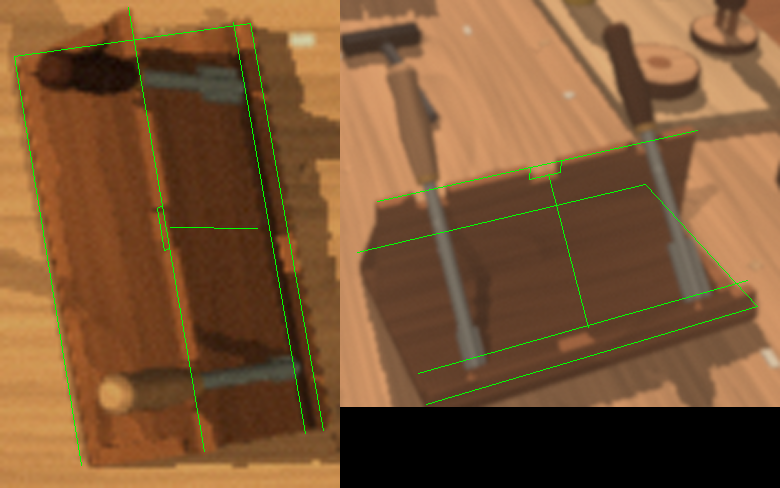

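The top view shows the key with its handle at (229,224) and its tip at (292,215). Things that could be taken for it:
- a red T look-alike at (405,310)
- a brown mallet at (395,98)
- a blue tool at (210,90)

The black and steel one is the key, and the close crop confirms it. The rack overlay fits the rail and the middle notch.

>>> jog_arm(deltas=[[[7.49, 6.35, 0, 11.5], [7.49, 6.35, 0, 11.5], [7.49, 6.35, 0, 11.5], [7.49, 6.35, 0, 11.5], [7.49, 6.35, 0, 11.5], [7.49, 6.35, 0, 11.5], [7.49, 6.35, 0, 11.5], [7.49, 6.35, 0, 11.5]]], grip=60)

```text
t: 1.1
eef_pos: [0.4957, 0.1519, 0.2266]
ee_rot: [-3.141, 0.0, -1.447]
force: [1.5, 1.8, 0.4]
width: 0.0602
gripper_force: 0.0
```

```bash
cat > g.py <<'E'
# usage: g.py x y z yaw -> deltas in tool units from the measured pose; with no args just the state
import sys; from h import *; from station import arm
np.set_printoptions(precision=4,suppress=True)
s=arm.get_state(); print(round(s["t"],2),s["eef_pos"],s["ee_rot"],"F",s["force"].round(1),"M",s["moment"].round(2),"w",round(s["width"]*1e3,1),"gf",s["gripper_force"],"q6",s["q"][5].round(2))
a=list(map(float,sys.argv[1:]))
if a:
    y=s["ee_rot"][2]; d=np.array(a[:3])-s["eef_pos"]; print("units",(R.from_euler("xyz",[np.pi,0,y]).inv().apply(d)/.06).round(3),"turn",round(-np.degrees((a[3]-y+np.pi)%(2*np.pi)-np.pi)/5,2))
E
python3 g.py .5317 .0721 .1 -1.45
```

```text
1.1 [0.4957 0.1519 0.2266] [-3.1415  0.0002 -1.447 ] F [1.5 1.8 0.4] M [ 0.16 -0.24  0.04] w 60.2 gf 0.0 q6 -0.55
units [ 1.394 -0.43   2.11 ] turn 0.03
```

>>> jog_arm(deltas=[[[1.39, -0.43, 1.0, 0], [1.39, -0.43, 2.11, 0], [1.39, -0.43, 2.11, 0], [1.39, -0.43, 2.11, 0]]])

```text
t: 1.6
eef_pos: [0.5295, 0.0725, 0.0973]
ee_rot: [3.136, -0.002, -1.449]
force: [0.0, 0.9, 0.7]
width: 0.0597
gripper_force: 0.0
```

```bash
python3 g.py .5317 .0721 .004 -1.45; python3 - <<'E'
from h import *; from station import grab_frame
t,s=grab_frame("top"),grab_frame("side")
stack("pics/c4.png",[crop(t,200,170,320,270,4),crop(s,190,110,350,270,2)],1)
E
```

```text
1.6 [0.5295 0.0725 0.0973] [ 3.1357 -0.002  -1.4494] F [0.  0.9 0.7] M [ 0.05 -0.02  0.01] w 59.7 gf 0.0 q6 -0.38
units [ 0.011 -0.035  1.555] turn 0.01
```

View pics/c4.png

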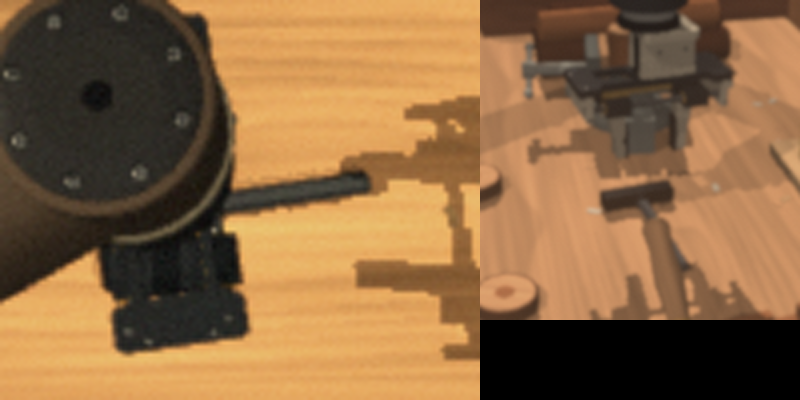

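>>> jog_arm(deltas=[[[0.01, -0.03, 0.8, 0], [0.01, -0.03, 1.3, 0], [0.01, -0.03, 1.45, 0], [0.01, -0.03, 1.45, 0]]])

```text
t: 2.2
eef_pos: [0.5339, 0.0747, 0.0141]
ee_rot: [-3.14, 0.0, -1.446]
force: [-0.6, -0.9, 0.8]
width: 0.0602
gripper_force: 0.0
```

```bash
python3 g.py .5317 .0721 .004 -1.45
```

```text
2.2 [0.5339 0.0747 0.0141] [-3.1402  0.0003 -1.4463] F [-0.6 -0.9  0.8] M [ 0.06 -0.07  0.03] w 60.2 gf 0.0 q6 -0.38
units [0.039 0.042 0.168] turn 0.04
```

>>> jog_arm(deltas=[[[0.04, 0.04, 0.16, 0], [0.04, 0.04, 0.16, 0]]])

```text
t: 2.45
eef_pos: [0.5309, 0.071, 0.0036]
ee_rot: [-3.141, 0.0, -1.448]
force: [-1.1, 0.3, -0.5]
width: 0.0601
gripper_force: 0.0
```

>>> jog_arm(deltas=[[[0, 0, 0, 0], [0, 0, 0, 0], [0, 0, 0, 0], [0, 0, 0, 0], [0, 0, 0, 0], [0, 0, 0, 0]]], grip=0, squeeze=8)

```text
t: 3.2
eef_pos: [0.531, 0.0712, 0.0034]
ee_rot: [3.141, -0.0, -1.447]
force: [-0.5, 0.7, -0.2]
width: 0.0152
gripper_force: 8.0
```

```bash
python3 g.py .5317 .0721 .004 -1.45
```

```text
3.2 [0.531  0.0712 0.0034] [ 3.1415 -0.     -1.4474] F [-0.5  0.7 -0.2] M [ 0.08  0.15 -0.  ] w 15.2 gf 7.9982527904212475 q6 -0.38
units [-0.014 -0.013 -0.011] turn 0.03
```

>>> jog_arm(deltas=[[[0, 0, -0.4, 0], [0, 0, -0.8, 0], [0, 0, -1.2, 0], [0, 0, -1.6, 0], [0, 0, -2.0, 0], [0, 0, -2.4, 0], [0, 0, -2.8, 0], [0, 0, -2.8, 0]]], squeeze=6)

```text
t: 4.2
eef_pos: [0.5318, 0.0715, 0.1726]
ee_rot: [-3.139, 0.001, -1.447]
force: [0.7, 0.1, -3.0]
width: 0.0156
gripper_force: 6.9
```

```bash
python3 g.py; python3 - <<'E'
from h import *; from station import grab_frame
t,s=grab_frame("top"),grab_frame("side")
np.save("pics/t1.npy",t,allow_pickle=True);np.save("pics/s1.npy",s,allow_pickle=True)
stack("pics/c5.png",[crop(t,200,160,320,270,3),crop(s,190,50,350,270,2.5)],1)
E
```

```text
4.2 [0.5318 0.0715 0.1726] [-3.1389  0.0011 -1.4474] F [ 0.7  0.1 -3. ] M [ 0.11 -0.05  0.02] w 15.6 gf 6.900892616249621 q6 -0.38
```

View pics/c5.png

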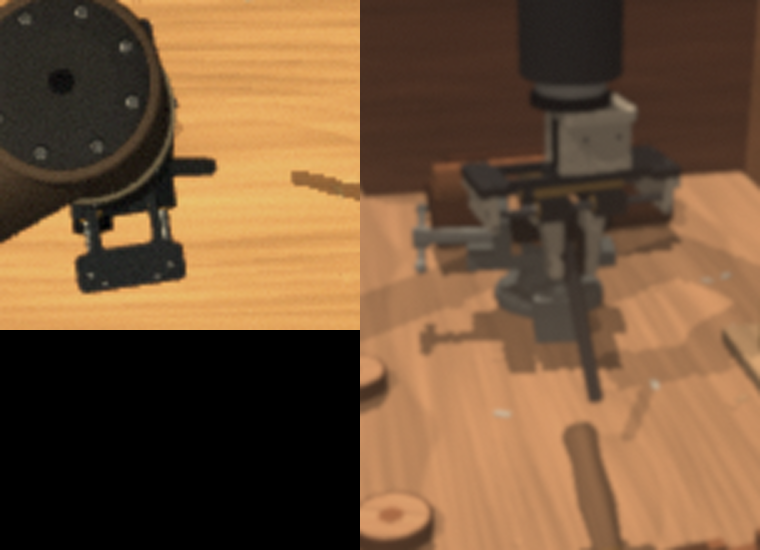

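The key hangs tip-down from the fingers. Its tip is at about (271,215) in the top view and (284,209) in the side view.

```bash
python3 - <<'E'
from h import *
t,s=load("pics/t1.npy"),load("pics/s1.npy")
im=t["img"].astype(int)
m=(im.max(2)<85)&((im.max(2)-im.min(2))<35)
for r in range(210,222): 
    c=np.where(m[r,255:290])[0]; print(r,c.max()+255 if len(c) else None,end=" ")
X,e=tri([t,s],[(270.6,215.0),(284.0,208.5)]); print(X,e)
P=np.array([.5318,.0715,.1726+.0075]); d=P-X; print(d,np.linalg.norm(d),np.degrees(np.arctan2(d[2],np.hypot(*d[:2]))),np.arctan2(d[1],d[0]))
E
```

```text
210 256 211 256 212 257 213 268 214 270 215 271 216 270 217 270 218 257 219 256 220 256 221 256 [5.41751556e-01 4.60660123e-05 7.02000951e-02] [0.8, 0.8]
[-0.00995156  0.07145393  0.1098999 ] 0.1314636347231646 56.71717544355134 1.7091785174735241
```

>>> jog_arm(deltas=[[[0.2, 0, -0.4, 0], [0.6, 0, -0.8, 0], [1.2, -0.01, -1.2, 0], [1.9, -0.01, -1.3, 0], [2.6, -0.01, -1.3, 0], [3.3, -0.02, -1.3, 0], [4.0, -0.02, -1.3, 0], [4.6, -0.02, -1.3, 0]]], squeeze=25)

```text
t: 5.3
eef_pos: [0.5655, -0.2039, 0.2471]
ee_rot: [3.138, 0.001, -1.448]
force: [0.7, 0.8, -3.4]
width: 0.0145
gripper_force: 25.5
```

>>> jog_arm(deltas=[[[0.6, 0, 0, 0], [1.1, 0, 0, 0], [1.5, 0, 0, 0], [1.7, 0, 0, 0], [1.7, 0, 0, 0], [1.7, 0, 0, 0]]])

```text
t: 6.05
eef_pos: [0.5787, -0.3031, 0.2488]
ee_rot: [3.141, 0.001, -1.447]
force: [0.3, -0.6, -3.5]
width: 0.0144
gripper_force: 25.6
```

```bash
python3 g.py .5793 -.3037 .1235 -1.4474; python3 - <<'E'
from h import *; from station import grab_frame
t,s=grab_frame("top"),grab_frame("side")
np.save("pics/t2.npy",t,allow_pickle=True);np.save("pics/s2.npy",s,allow_pickle=True)
stack("pics/c6.png",[crop(t,345,140,430,262,4),crop(s,270,150,460,375,2.3)],1)
E
```

```text
6.05 [ 0.5787 -0.3031  0.2488] [ 3.1409  0.0006 -1.447 ] F [ 0.3 -0.6 -3.5] M [ 0.15 -0.03  0.04] w 14.4 gf 25.588155440054834 q6 0.31
units [ 0.012 -0.009  2.089] turn 0.0
```

View pics/c6.png

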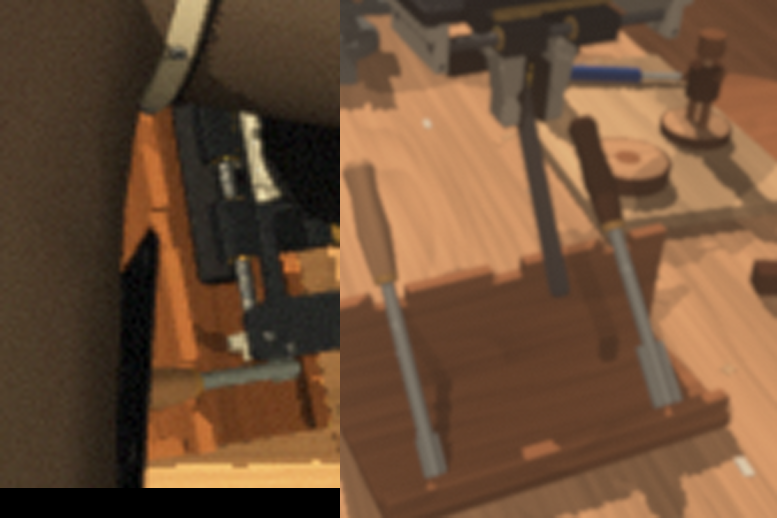

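```bash
python3 - <<'E'
from h import *
s=load("pics/s2.npy");np.set_printoptions(precision=4,suppress=True)
print("pred now",proj(s,[.5876,-.3748,.1464]),"pred TCP",proj(s,[.5787,-.3031,.2488]))
for dx in (-.003,0,.003): print(dx,"final tip",proj(s,[.5882+dx,-.3754,.0185]),"notch",proj(s,[.5785+dx,-.297,.104]))
o,d=ray(s,(342.45,271.5)); print("notch ray at z=.104",onz(s,(342.45,271.5),.104), "lip patch",onz(s,((540-340)/2.3+270,449/2.3+150),.028))
print("gouge tip",onz(s,((432-340)/2.3+270,474/2.3+150),.019),"chisel tip",onz(s,((666-340)/2.3+270,402/2.3+150),.019))
E
```

```text
pred now [[365.3151 276.833 ]] pred TCP [[349.7281 200.8392]]
-0.003 final tip [[356.6146 334.7054]] notch [[339.9882 269.6684]]
0 final tip [[358.2192 334.4322]] notch [[341.5595 269.4514]]
0.003 final tip [[359.8214 334.1595]] notch [[343.1286 269.2347]]
notch ray at z=.104 [ 0.578 -0.303  0.104] lip patch [ 0.5728 -0.4062  0.028 ]
gouge tip [ 0.4918 -0.4039  0.019 ] chisel tip [ 0.6913 -0.3746  0.019 ]
```

The side view shows the key hanging midway between the gouge and the chisel. Its tip is at (365,276), which agrees with the prediction to about 1 px.

>>> jog_arm(deltas=[[[0.06, 0, 0.4, 0], [0.06, 0, 0.8, 0], [0.06, 0, 1.2, 0], [0.06, 0, 1.6, 0], [0.06, 0, 1.9, 0], [0.06, 0, 2.03, 0], [0.06, 0, 2.08, 0], [0.06, 0, 2.08, 0]]], squeeze=10)

```text
t: 7.15
eef_pos: [0.5797, -0.3075, 0.1252]
ee_rot: [-3.141, -0.0, -1.447]
force: [-0.0, -0.0, -3.0]
width: 0.0154
gripper_force: 11.3
```

```bash
python3 g.py .579 -.3067 .118 -1.4474; python3 - <<'E'
from h import *; from station import grab_frame
s=grab_frame("side"); np.save("pics/s3.npy",s,allow_pickle=True)
cv2.imwrite("pics/s3.png",s["img"][:,:,::-1])
E
```

```text
7.15 [ 0.5797 -0.3075  0.1252] [-3.1408 -0.0005 -1.4472] F [-0. -0. -3.] M [ 0.09 -0.05  0.  ] w 15.4 gf 11.309807882644236 q6 0.31
units [-0.014  0.009  0.119] turn 0.0
```

Now lower gently to contact, easing the pinch backwards as the tip touches.

>>> jog_arm(deltas=[[[0, 0, 0.05, 0], [-0.02, 0, 0.09, 0], [-0.04, 0, 0.12, 0], [-0.06, 0, 0.13, 0], [-0.06, 0, 0.13, 0]]], squeeze=5)

```text
t: 7.82
eef_pos: [0.5792, -0.3036, 0.1173]
ee_rot: [-3.141, -0.0, -1.447]
force: [-0.3, 3.9, 4.5]
width: 0.0158
gripper_force: 5.0
```

```bash
python3 g.py; python3 - <<'E'
from h import *; from station import grab_frame
s=grab_frame("side"); np.save("pics/s3.npy",s,allow_pickle=True); t=grab_frame("top")
stack("pics/c7.png",[crop(t,355,150,430,262,4),crop(s,280,170,440,365,2.6)],1)
E
```

```text
7.83 [ 0.5792 -0.3036  0.1173] [-3.1408 -0.0002 -1.447 ] F [-0.3  3.9  4.5] M [1.67 0.09 0.03] w 15.8 gf 4.9999073054641485 q6 0.31
```

View pics/c7.png

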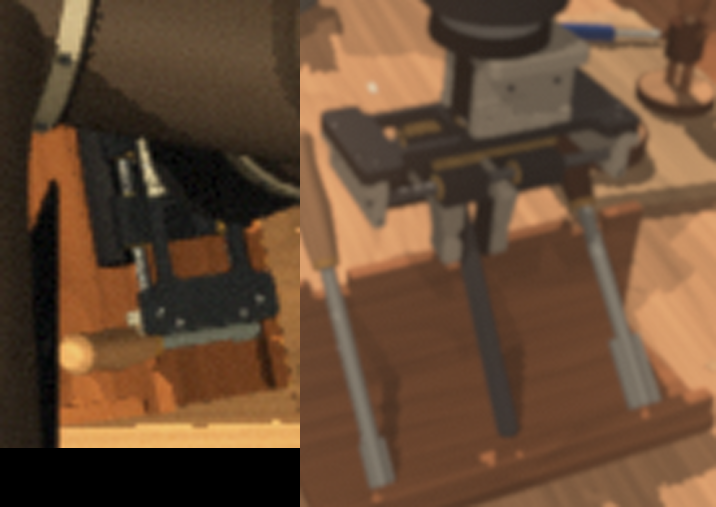

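>>> jog_arm(deltas=[[[0, 0, 0, 0], [0, 0, 0, 0], [0, 0, 0, 0], [0, 0, 0, 0]]], grip=44)

```text
t: 8.43
eef_pos: [0.5787, -0.304, 0.1166]
ee_rot: [3.141, -0.0, -1.448]
force: [1.1, -0.8, 0.2]
width: 0.0436
gripper_force: 0.0
```

```bash
python3 g.py; python3 - <<'E'
from h import *; from station import grab_frame
s=grab_frame("side"); np.save("pics/s4.npy",s,allow_pickle=True)
p=load("pics/s3.npy")["img"].astype(int); im=s["img"].astype(int)
for r in range(285,345,5):
    row=im[r,335:385]; m=np.where((row.max(1)<85)&(row.max(1)-row.min(1)<22))[0]; print(r,(m.min()+335,m.max()+335) if len(m) else None,end=" ")
E
```

```text
8.43 [ 0.5787 -0.304   0.1166] [ 3.1414 -0.     -1.4476] F [ 1.1 -0.8  0.2] M [ 0.09  0.02 -0.02] w 43.6 gf 0.0 q6 0.31
285 (np.int64(345), np.int64(351)) 290 (np.int64(346), np.int64(352)) 295 (np.int64(347), np.int64(353)) 300 (np.int64(349), np.int64(355)) 305 (np.int64(350), np.int64(356)) 310 (np.int64(351), np.int64(357)) 315 (np.int64(352), np.int64(359)) 320 (np.int64(354), np.int64(360)) 325 (np.int64(355), np.int64(361)) 330 (np.int64(356), np.int64(363)) 335 (np.int64(358), np.int64(364)) 340 None
```

>>> jog_arm(deltas=[[[0.05, 0, -0.5, 0], [0.05, 0, -1.3, 0], [0, 0, -2.2, 0], [-0.5, 0, -3.0, -2], [-1.3, 0, -3.0, -4], [-2.2, 0, -3.0, -6], [-3.1, 0, -3.0, -8], [-4.0, 0, -3.0, -10]]], grip=60)

```text
t: 9.48
eef_pos: [0.5488, -0.0641, 0.2969]
ee_rot: [-3.141, -0.0, -0.569]
force: [1.3, -0.6, -0.9]
width: 0.0597
gripper_force: 0.0
```

```bash
python3 g.py; python3 - <<'E'
from h import *; from station import grab_frame
t,s=grab_frame("top"),grab_frame("side"); np.save("pics/s5.npy",s,allow_pickle=True); np.save("pics/t5.npy",t,allow_pickle=True)
stack("pics/c8.png",[crop(t,345,140,430,262,4),crop(s,270,180,440,365,2.4)],1)
E
```

```text
9.47 [ 0.5488 -0.0641  0.2969] [-3.1412 -0.0004 -0.5692] F [ 1.3 -0.6 -0.9] M [ 0.04 -0.21  0.04] w 59.7 gf 0.0 q6 0.76
```

View pics/c8.png

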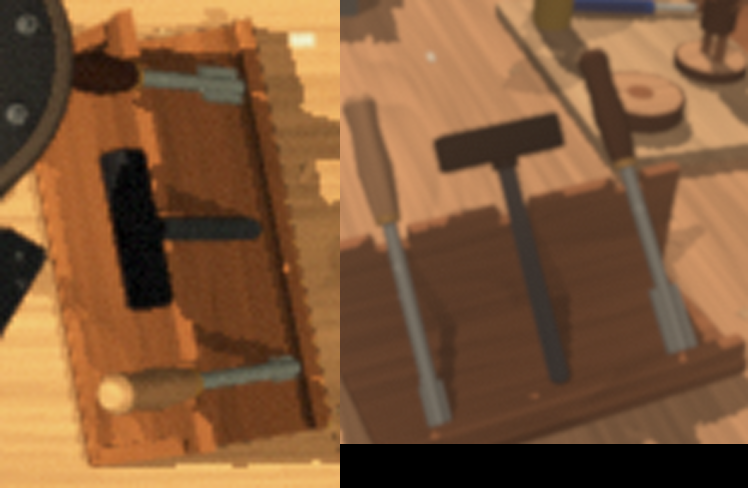

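The key leans handle-up in the middle notch. In the top view its tip is at (409,197) and its handle at about (379,197). In the side view the tip is at (362,338). The gouge and the chisel have not moved.

```bash
cat > fit.py <<'E'
from h import *
HB=np.array([(x,y,z) for x in(-.011,.011) for y in(-.05,.05) for z in(.165,.193)])
def keyR(h,th,ro): # z axis: heading h, elevation th ; y horizontal at roll 0
    z=np.array([np.cos(h)*np.cos(th),np.sin(h)*np.cos(th),np.sin(th)]);y=np.array([np.sin(h),-np.cos(h),0]);x=np.cross(y,z)
    return np.c_[x,y,z]@R.from_euler("z",ro).as_matrix()
def pts(x,P): return np.atleast_2d(P)@keyR(*x[3:]).T+x[:3]
E
python3 - <<'E'
from fit import *
np.set_printoptions(precision=4,suppress=True)
t,s=load("pics/t5.npy"),load("pics/s5.npy")
T=lambda u,v:((u+.5)/4+345-.5,(v+.5)/4+140-.5); S=lambda u,v:((u-340+.5)/2.4+270-.5,(v+.5)/2.4+180-.5)
ob=[(t,T(101,147),T(173,308),T(259,229)),(s,S(435,112),S(563,172),S(560,379))]
def res(x):
    o=[]
    for f,a,b,tp in ob:
        q=proj(f,pts(x,HB)); o+=[*(q.min(0)-a),*(q.max(0)-b),*(proj(f,pts(x,(0,0,.002)))[0]-tp)]
    return np.array(o+[(x[2]-.019)/.002,x[5]/.1])
r=least_squares(res,[.59,-.38,.019,1.71,.85,0],loss="soft_l1",x_scale=[.01]*3+[.1]*3)
x=r.x; print(x,np.degrees(x[4]),r.fun.round(1)); print("handle",pts(x,(0,0,.179)),"at124",pts(x,(0,0,.124)))
print("corners xz plane:",pts(x,[(a,0,b) for a in(-.011,.011) for b in(.165,.193)]))
E
python3 g.py
```

```text
[ 0.5894 -0.3875  0.0193  1.6845  0.8436 -0.0207] 48.33463857600242 [-0.7 -1.1  0.3  0.3 -0.2  0.4 -1.5 -1.1  3.7  1.  -0.2  0.3  0.2 -0.2]
handle [[ 0.5759 -0.2693  0.153 ]] at124 [[ 0.58   -0.3056  0.1119]]
corners xz plane: [[ 0.5762 -0.2703  0.1353]
 [ 0.5741 -0.2518  0.1562]
 [ 0.5776 -0.2867  0.1499]
 [ 0.5755 -0.2682  0.1708]]
9.57 [ 0.5488 -0.0617  0.2973] [-3.1401 -0.0005 -0.5659] F [ 1.1 -0.4  0.1] M [-0.09  0.01  0.06] w 59.8 gf 0.0 q6 0.76
```

>>> jog_arm(deltas=[[[0.6, 0.7, 0, -2], [1.2, 1.5, 0, -4], [1.8, 2.2, 0, -6], [2.23, 2.68, 0.4, -7.96], [2.23, 2.68, 0.9, -7.96], [2.23, 2.68, 1.33, -7.96], [2.23, 2.68, 1.33, -7.96], [2.23, 2.68, 1.33, -7.96]]], grip=70)

```text
t: 10.58
eef_pos: [0.5747, -0.2737, 0.2182]
ee_rot: [3.141, -0.001, 0.12]
force: [0.7, 0.6, 0.3]
width: 0.0698
gripper_force: 0.0
```

```bash
python3 g.py .5755 -.2693 .1455 .129
```

```text
10.57 [ 0.5747 -0.2737  0.2182] [ 3.1407 -0.0011  0.1199] F [0.7 0.6 0.3] M [-0.03 -0.05  0.03] w 69.8 gf 0.0 q6 1.83
units [ 0.022 -0.072  1.212] turn -0.1
```

>>> jog_arm(deltas=[[[0.02, -0.07, 0.4, -0.1], [0.02, -0.07, 0.8, -0.1], [0.02, -0.07, 1.1, -0.1], [0.02, -0.07, 1.21, -0.1], [0.02, -0.07, 1.21, -0.1]]])

```text
t: 11.2
eef_pos: [0.5751, -0.2691, 0.1447]
ee_rot: [3.141, -0.0, 0.129]
force: [0.1, 1.2, 0.2]
width: 0.0702
gripper_force: 0.0
```

>>> jog_arm(deltas=[[[0, 0, 0, 0], [0, 0, 0, 0], [0, 0, 0, 0], [0, 0, 0, 0], [0, 0, 0, 0]]], grip=0, squeeze=5)

```text
t: 11.82
eef_pos: [0.5747, -0.2689, 0.1442]
ee_rot: [-3.141, 0.0, 0.129]
force: [-0.4, -0.0, -2.0]
width: 0.0343
gripper_force: 5.0
```

```bash
python3 g.py .5755 -.2693 .1455 .129
```

```text
11.82 [ 0.5747 -0.2689  0.1442] [-3.1414  0.0002  0.1286] F [-0.4 -0.  -2. ] M [ 0.01 -0.03  0.01] w 34.3 gf 5.003882332432562 q6 1.83
units [ 0.012  0.008 -0.021] turn -0.0
```

>>> jog_arm(deltas=[[[0, 0.2, -0.15, 0], [0, 0.42, -0.28, 0], [0, 0.65, -0.38, 0], [0, 0.88, -0.48, 0], [0, 1.12, -0.54, 0], [0, 1.36, -0.59, 0], [0, 1.6, -0.61, 0], [0, 1.8, -0.62, 0]]], squeeze=5)

```text
t: 12.82
eef_pos: [0.5887, -0.3772, 0.1812]
ee_rot: [-3.141, 0.0, 0.128]
force: [0.4, -0.0, 0.0]
width: 0.0234
gripper_force: 4.9
```

```bash
python3 g.py; python3 - <<'E'
from h import *; from station import grab_frame
s=grab_frame("side"); np.save("pics/s6.npy",s,allow_pickle=True); im=s["img"].astype(int)
for r in range(200,370,10):
    row=im[r,320:400]; m=np.where((row.max(1)<85)&(row.max(1)-row.min(1)<22))[0]; print(r,(int(m.min())+320,int(m.max())+320,len(m)) if len(m) else None,end=" ")
E
```

```text
12.82 [ 0.5887 -0.3772  0.1812] [-3.1415  0.0004  0.1283] F [ 0.4 -0.   0. ] M [-0.1  -0.06 -0.06] w 23.4 gf 4.893244653940201 q6 1.99
200 (337, 392, 24) 210 (343, 399, 44) 220 (357, 397, 33) 230 (358, 399, 42) 240 (362, 399, 32) 250 (358, 369, 12) 260 (350, 368, 17) 270 (365, 370, 6) 280 (364, 371, 8) 290 (364, 370, 7) 300 (363, 369, 7) 310 (362, 368, 7) 320 (361, 367, 7) 330 (361, 366, 6) 340 None 350 None 360 None
```

>>> jog_arm(deltas=[[[0, 0, 0, 0], [0, 0, 0, 0], [0, 0, -0.1, 0], [0, 0, -0.3, 0], [0, 0, -0.3, 0]]], squeeze=35)

```text
t: 13.5
eef_pos: [0.5895, -0.3761, 0.2012]
ee_rot: [3.14, -0.002, 0.129]
force: [0.5, -0.5, -3.7]
width: 0.022
gripper_force: 34.9
```

```bash
python3 g.py
```

```text
13.5 [ 0.5895 -0.3761  0.2012] [ 3.1405 -0.0021  0.1292] F [ 0.5 -0.5 -3.7] M [-0.08 -0.09  0.02] w 22.0 gf 34.949113726615906 q6 1.99
```

>>> jog_arm(deltas=[[[0, 0, -0.5, 0], [0, 0, -1.1, 0], [0, 0, -1.7, 0], [0.02, -0.3, -2.17, 0], [0.07, -0.9, -2.17, 0], [0.12, -1.6, -2.17, 0], [0.17, -2.3, -2.17, 0], [0.23, -3.1, -2.17, 0]]], squeeze=40)

```text
t: 14.5
eef_pos: [0.5781, -0.1885, 0.3296]
ee_rot: [-3.141, -0.0, 0.128]
force: [0.3, 0.3, -3.7]
width: 0.0215
gripper_force: 39.9
```

>>> jog_arm(deltas=[[[0.06, -0.8, 0, 0], [0.12, -1.6, 0, 0], [0.18, -2.4, 0, 0], [0.24, -3.2, 0, 0], [0.3, -4.0, 0, 0], [0.36, -4.8, 0, 0], [0.42, -5.6, 0, 0], [0.48, -6.2, 0, 0]]])

```text
t: 15.5
eef_pos: [0.5587, 0.1848, 0.3298]
ee_rot: [-3.141, -0.0, 0.13]
force: [0.3, -0.3, -2.6]
width: 0.0214
gripper_force: 39.9
```

>>> jog_arm(deltas=[[[0.05, -0.5, 0, 0], [0.1, -0.9, 0, 0], [0.11, -1.0, 0, 0], [0.11, -1.0, 0, 0], [0.11, -1.0, 0, 0]]])

```text
t: 16.12
eef_pos: [0.5583, 0.2423, 0.3299]
ee_rot: [3.142, -0.0, 0.128]
force: [-0.6, -0.1, -2.6]
width: 0.022
gripper_force: 39.9
```

```bash
python3 g.py .5542 .2842 .25 .129; python3 - <<'E'
from h import *; from station import grab_frame
np.set_printoptions(linewidth=220)
t,s=grab_frame("top"),grab_frame("side"); np.save("pics/s7.npy",s,allow_pickle=True); np.save("pics/t7.npy",t,allow_pickle=True)
t0=load("pics/top0.npy"); print(t0["img"][200:228,150:180].max(2).astype(int))
E
```

```text
16.12 [0.5583 0.2423 0.3299] [ 3.1415 -0.0001  0.128 ] F [-0.6 -0.1 -2.6] M [-0.06 -0.06 -0.  ] w 22.0 gf 39.94806110858917 q6 0.97
units [ 0.022 -0.701  1.332] turn -0.01
[[ 48  37  55  82  88  82  88  83  87  86  84  85  84  91  84  85  83  87  84  84  84  86  84  93 114 120 120 120 116 118]
 [ 54  36  37  74  83  82  82  83  81  84  83  84  81  83  80  82  81  85  79  84  84  82  82  83 113 118 120 119 120 118]
 [ 51  36  30  61  68  66  64  70  69  69  73  74  76  80  81  81  82  84  83  84  86  83  82  84  91 112 118 118 117 117]
 [ 47  37  30  48  65  62  59  59  61  59  65  60  57  63  67  68  69  65  73  89  89  89  90  84  81  91 110 120 120 121]
 [ 40  34  30  51  60  64  60  61  59  55  56  57  60  57  57  60  59  61  62  65  97  99  99  95  65  71  90 118 121 121]
 [ 37  36  34  40  57  63  58  62  61  59  60  58  58  59  62  58  62  61  59  61  70  97 102  88  45  47  63 111 124 124]
 [ 52  49  38  45  58  57  62  61  58  58  58  60  57  57  61  64  61  59  62  60  62  69  95  86  47  36  41  58  99 121]
 [ 49  57  45  43  57  58  60  61  60  57  59  58  59  55  59  60  
[... 1816 characters left out ...]
 47  53  47  49  51  79  84  89 102 104 100  96  83  43  38  37  46  91 118 120 121]
 [ 82 123 129 130 127 129 123 115 101  98  97  84  79  69  76  74  69  62  60  59  66  52  45  37  40  46 103 125 128 121]
 [116 133 133 130 128 134 133 132 129 131 129 124 125 124 126 128 124 121 105 102 100  87  83  71  62  74 118 133 135 133]
 [123 127 133 128 128 125 129 132 131 131 129 128 130 132 130 130 127 128 127 122 122 121 120 120 121 118 127 128 126 125]
 [120 121 118 122 120 120 125 121 122 121 120 120 123 121 126 128 123 123 125 122 124 123 121 124 119 123 121 121 122 121]
 [123 121 123 122 118 123 118 118 121 119 117 121 118 121 113 116 122 116 116 115 114 114 117 116 117 118 119 117 118 118]]
```

```bash
python3 - <<'E'
from h import *
np.set_printoptions(precision=4,suppress=True,linewidth=250)
s=load("pics/s7.npy");t=load("pics/top0.npy")
P=np.array([.5583,.2423,.3299]); print([proj(s,P-[0,0,z])[0].round(1) for z in (0,.05,.1,.15,.167)])
u,v=proj(s,P-[0,0,.167])[0].astype(int); a=s["img"][:,:].max(2).astype(int)
for r in range(v-50,v+12,3): print(r,a[r,u-14:u+15])
print("hole",onz(t,(163.4,212.9),.056))
E
```

```text
[array([270.4,  76.2]), array([270.5,  95.3]), array([270.6, 113.7]), array([270.7, 131.3]), array([270.8, 137.2])]
87 [71 70 69 70 71 70 70 69 70 69 67 64 57 51 48 48 47 53 60 66 68 68 68 67 67 67 67 68 68]
90 [68 69 68 69 68 67 68 68 68 70 68 65 60 53 50 48 47 52 62 66 69 68 68 67 69 67 68 68 69]
93 [70 70 70 69 70 70 69 71 72 70 69 66 61 53 50 49 49 53 62 68 71 71 71 70 70 70 71 70 70]
96 [70 71 71 72 73 72 72 72 73 72 72 68 62 55 51 49 48 54 63 70 72 71 71 72 72 71 71 70 71]
99 [70 70 69 70 69 69 69 70 69 69 68 67 59 52 50 49 49 52 59 65 68 68 68 68 70 68 68 67 67]
102 [69 68 70 69 68 69 68 68 67 69 68 66 61 54 50 48 50 51 58 65 69 68 69 68 68 69 69 69 68]
105 [72 71 71 71 71 71 72 71 71 71 71 70 63 54 50 49 48 52 59 67 70 70 70 70 70 70 71 70 70]
108 [73 74 73 74 74 75 76 75 75 75 75 73 66 57 50 51 51 53 63 73 76 76 76 75 76 77 76 74 74]
111 [ 79  81  83  85  87  88  88  88  92  95  98  95  84  65  52  51  51  66  91 112 119 120 123 123 125 128 128 130 133]
114 [125 126 126 127 128 127 127 126 124 123 121 117 102  76  56  51  52  65  88 107 112 112 111 112 111 111 110 110 108]
1
[... 668 characters left out ...]
9  59  54  56  70 111 153 177 173 151 126 117 116 114 111  98]
135 [ 76  79  80  83  85  84  84  83  84  85  85  85  79  70  60  56  54  63  98 147 182 190 175 147 124 117 115 114 110]
138 [ 77  79  81  83  84  85  84  83  84  85  85  84  82  76  70  63  61  65  79 100 117 124 122 111  96  88  85  86  83]
141 [ 77  79  81  83  85  84  85  84  85  85  85  85  83  82  80  78  76  77  81  95 106 112 110  99  83  75  75  74  73]
144 [ 77  80  81  82  84  85  85  84  85  85  85  85  83  82  80  78  76  76  83  98 112 118 116 105  86  76  75  74  75]
147 [ 69  71  73  76  78  80  81  80  82  80  78  78  77  74  72  69  68  73  81  96 111 117 115 103  85  77  75  77  75]
hole [0.5553 0.2853 0.056 ]
```

>>> jog_arm(deltas=[[[0.02, -0.4, 0, 0], [0.024, -0.716, 0, 0], [0.024, -0.716, 0.5, 0], [0.024, -0.716, 1.0, 0], [0.024, -0.716, 1.4, 0], [0.024, -0.716, 1.55, 0], [0.024, -0.716, 1.55, 0], [0.024, -0.716, 1.55, 0]]])

```text
t: 17.23
eef_pos: [0.5547, 0.2864, 0.238]
ee_rot: [-3.141, -0.002, 0.129]
force: [0.3, -0.0, -2.4]
width: 0.0213
gripper_force: 39.9
```

```bash
python3 g.py .5542 .2851 .217 .129; python3 - <<'E'
from h import *; from station import grab_frame
np.set_printoptions(linewidth=250)
s=grab_frame("side"); np.save("pics/s8.npy",s,allow_pickle=True); s0=load("pics/side0.npy")
print(proj(s,[.5553,.2853,.056]).round(1),proj(s,[.5553,.2853,.07]).round(1))
a=s["img"].max(2).astype(int);b=s0["img"].max(2).astype(int)
for r in range(158,176): print(r,a[r,252:286],"|",b[r,252:286:2])
E
```

```text
17.23 [0.5547 0.2864 0.238 ] [-3.1408 -0.0017  0.129 ] F [ 0.3 -0.  -2.4] M [-0.03  0.05  0.01] w 21.3 gf 39.94816839694977 q6 0.91
units [-0.011  0.021  0.351] turn -0.0
[[267.1 166.2]] [[267.  161.9]]
158 [ 92  84  72  68  68  69  69  71  73  76  75  73  71  69  64  62  61  60  64  68  69  69  69  69  75  87  98 106 114 127 140 149 155 157] | [ 94  74  70  71  78  85  85  84  82  80  74  71  78 101 117 144 158]
159 [ 97  85  73  69  69  71  72  74  77  81  80  77  75  71  66  62  60  60  64  70  71  70  69  70  73  84  97 105 110 118 131 142 152 159] | [ 98  74  71  74  81  86  85  84  81  79  76  72  75  99 113 133 156]
160 [ 93  82  72  70  71  72  75  79  82  83  84  81  79  73  66  62  61  61  66  70  72  71  69  69  70  78  90 102 105 109 116 124 136 149] | [ 96  74  72  78  84  86  84  82  80  81  78  75  74  93 108 118 139]
161 [ 90  77  70  70  71  74  79  84  87  88  87  84  82  77  68  63  63  64  67  72  72  72  71  69  69  74  85  96 102 103 104 105 114 132] | [ 92  72  74  81  89  88  85  83  82  83  82  79  74  87 104 106 117]
162 [ 86  75  70  72  72  75  81  87  89 
[... 1846 characters left out ...]
 81 81 81 79 77 76 76 74 74 77 83 91] | [86 90 92 89 83 82 83 82 83 82 84 83 83 79 78 76 87]
173 [82 84 85 87 87 87 85 81 80 81 81 80 81 82 81 81 81 81 80 81 81 81 82 81 80 78 75 75 76 79 83 89 93 99] | [ 84  87  89  87  82  83  83  82  82  82  83  84  82  77  77  87 104]
174 [ 85  85  84  83  83  84  82  79  79  80  81  81  82  80  81  82  80  81  81  81  82  81  83  82  80  79  76  77  82  90  95  98 100  99] | [ 89  86  86  83  81  82  84  83  82  81  83  84  82  78  84 101 115]
175 [ 98  94  90  88  85  84  80  79  80  81  81  80  82  82  81  81  81  81  81  81  81  83  82  82  82  81  83  84  91  97 102 102 100 100] | [101  91  87  82  81  83  82  83  83  83  84  84  84  84  93 108 116]
```

>>> jog_arm(deltas=[[[-0.01, 0.02, 0.1, 0], [-0.01, 0.02, 0.2, 0], [-0.01, 0.02, 0.3, 0], [-0.01, 0.02, 0.35, 0], [-0.01, 0.02, 0.35, 0]]])

```text
t: 17.9
eef_pos: [0.554, 0.2854, 0.216]
ee_rot: [-3.14, -0.001, 0.129]
force: [-0.3, 3.1, -1.8]
width: 0.0222
gripper_force: 40.0
```

>>> jog_arm(deltas=[[[0, 0, 0.05, 0], [0, 0, 0.1, 0], [0, 0, 0.15, 0], [0, 0, 0.15, 0]]])

```text
t: 18.4
eef_pos: [0.5538, 0.2851, 0.2063]
ee_rot: [-3.141, -0.0, 0.129]
force: [1.5, 5.5, -3.6]
width: 0.0218
gripper_force: 40.1
```

```bash
python3 g.py
```

```text
18.4 [0.5538 0.2851 0.2063] [-3.1409 -0.0002  0.1287] F [ 1.5  5.5 -3.6] M [ 2.64 -0.7   0.09] w 21.8 gf 40.050848722457886 q6 0.91
```

>>> jog_arm(deltas=[[[0.005, -0.03, 0, 0], [0.005, -0.03, 0, 0], [0.005, -0.03, 0.05, 0], [0.005, -0.03, 0.1, 0], [0.005, -0.03, 0.1, 0]]])

```text
t: 19.02
eef_pos: [0.5535, 0.2862, 0.2003]
ee_rot: [3.141, 0.001, 0.129]
force: [1.4, 3.0, -3.8]
width: 0.0219
gripper_force: 40.0
```

```bash
python3 g.py
```

```text
19.02 [0.5535 0.2862 0.2003] [3.1412 0.0006 0.1285] F [ 1.4  3.  -3.8] M [ 1.31 -0.75  0.05] w 21.9 gf 40.00284433364868 q6 0.91
```

>>> jog_arm(deltas=[[[0.02, -0.025, 0, 0], [0.02, -0.025, 0.02, 0], [0.02, -0.025, 0.05, 0], [0.02, -0.025, 0.08, 0], [0.02, -0.025, 0.08, 0]]])

```text
t: 19.65
eef_pos: [0.5546, 0.2882, 0.1956]
ee_rot: [-3.141, 0.0, 0.129]
force: [0.5, 1.2, -2.4]
width: 0.0217
gripper_force: 40.0
```

```bash
python3 g.py
```

```text
19.65 [0.5546 0.2882 0.1956] [-3.1413  0.0002  0.1286] F [ 0.5  1.2 -2.4] M [ 0.6  -0.16  0.  ] w 21.7 gf 39.9973601102829 q6 0.91
```

>>> jog_arm(deltas=[[[0.01, -0.01, 0.03, 0], [0.01, -0.01, 0.06, 0], [0.01, -0.01, 0.08, 0], [0.01, -0.01, 0.08, 0]]])

```text
t: 20.15
eef_pos: [0.5551, 0.2886, 0.1908]
ee_rot: [3.141, 0.001, 0.129]
force: [0.1, 0.9, -3.7]
width: 0.0217
gripper_force: 40.0
```

```bash
python3 g.py
```

```text
20.15 [0.5551 0.2886 0.1908] [3.1412 0.0006 0.1286] F [ 0.1  0.9 -3.7] M [ 0.21 -0.    0.05] w 21.7 gf 39.99433100223541 q6 0.91
```

>>> jog_arm(deltas=[[[0, -0.005, 0.03, 0], [0, -0.005, 0.06, 0], [0, -0.005, 0.09, 0], [0, -0.005, 0.12, 0], [0, -0.005, 0.12, 0]]])

```text
t: 20.78
eef_pos: [0.5569, 0.2894, 0.1875]
ee_rot: [-3.141, -0.005, 0.13]
force: [-2.4, -2.4, 13.5]
width: 0.0216
gripper_force: 40.0
```

```bash
python3 g.py
```

```text
20.77 [0.5569 0.2894 0.1875] [-3.1408 -0.0049  0.1298] F [-2.4 -2.4 13.5] M [-0.89  1.07  0.02] w 21.6 gf 40.01602828502655 q6 0.91
```

>>> jog_arm(deltas=[[[0, 0, -0.03, 0], [0, 0, -0.055, 0], [0, 0, -0.055, 0]]], squeeze=10)

```text
t: 21.15
eef_pos: [0.5555, 0.2891, 0.1876]
ee_rot: [-3.142, -0.001, 0.129]
force: [0.5, -0.4, 2.5]
width: 0.0215
gripper_force: 10.0
```

```bash
python3 g.py
```

```text
21.15 [0.5555 0.2891 0.1876] [-3.1415 -0.0006  0.1288] F [ 0.5 -0.4  2.5] M [-0.29 -0.18  0.03] w 21.5 gf 9.999886304140091 q6 0.91
```

>>> jog_arm(deltas=[[[0, 0, 0, 0], [0, 0, 0, 0], [0, 0, 0, 0], [0, 0, -0.4, 0], [0, 0, -1.0, 0], [0, 0, -1.6, 0], [0, 0, -2.2, 0], [0, 0, -2.2, 0]]], grip=70)

```text
t: 22.15
eef_pos: [0.5563, 0.2897, 0.3227]
ee_rot: [-3.139, -0.005, 0.129]
force: [0.1, 0.2, -0.2]
width: 0.0701
gripper_force: 0.0
```

>>> jog_arm(deltas=[[[0, 0.8, 0, 0], [0, 1.7, 0, 0], [0, 2.6, 0, 0], [0, 3.5, 0, 0], [0, 4.3, 0, 0], [0, 4.3, 0, 0], [0, 4.3, 0, 0]]])

```text
t: 23.02
eef_pos: [0.5881, 0.0331, 0.3186]
ee_rot: [-3.141, 0.001, 0.128]
force: [0.0, 0.4, -0.9]
width: 0.0701
gripper_force: 0.0
```

```bash
python3 g.py; python3 - <<'E'
from fit import *; from station import grab_frame
np.set_printoptions(precision=4,suppress=True)
t,s=grab_frame("top"),grab_frame("side"); s0,t0=load("pics/side0.npy"),load("pics/top0.npy")
np.save("pics/t9.npy",t,allow_pickle=True);np.save("pics/s9.npy",s,allow_pickle=True)
cv2.imwrite("pics/t9.png",t["img"][:,:,::-1]);cv2.imwrite("pics/s9.png",s["img"][:,:,::-1])
Rk=R.from_euler("z",.129).as_matrix()@np.array([[0,1,0],[1,0,0],[0,0,1]]) # bar (key y) along tool x
for n,f,f0,b in(("top",t,t0,(120,180,210,250)),("side",s,s0,(235,75,305,185))):
    d=np.abs(f["img"].astype(int)-f0["img"]).max(2); m=((d>25)&(f["img"].max(2)<80))[b[1]:b[3],b[0]:b[2]].astype(np.uint8)
    k,l,st,c=cv2.connectedComponentsWithStats(m); 
    for i in np.argsort(-st[1:,4])[:3]+1: print(n,st[i,0]+b[0],st[i,1]+b[1],st[i,0]+st[i,2]-1+b[0],st[i,1]+st[i,3]-1+b[1],"area",st[i,4])
    for nm,z in(("home",.020),("stuck",.031)):
        q=proj(f,HB@Rk.T+[.556,.289,z]); print("  ",nm,q.min(0),q.max(0))
E
```

```text
23.02 [0.5881 0.0331 0.3186] [-3.1415  0.0009  0.1278] F [ 0.   0.4 -0.9] M [-0.01  0.07  0.05] w 70.1 gf 0.0 q6 1.31
top 143 180 209 205 area 1075
top 125 208 161 249 area 853
top 120 197 132 234 area 244
   home [138.1259 183.8876] [155.9011 228.4865]
   stuck [136.7034 183.0919] [154.6876 228.1661]
side 249 114 284 147 area 511
side 294 75 300 97 area 142
side 265 162 270 166 area 20
   home [248.4658 111.8919] [284.4602 127.3651]
   stuck [248.3446 108.138 ] [284.5015 123.5749]
```

```bash
python3 - <<'E'
from fit import *
np.set_printoptions(precision=1,suppress=True,linewidth=250)
t,s=load("pics/t9.npy"),load("pics/s9.npy")
a=t["img"].max(2).astype(int)
for r in range(180,234,3): print(r,a[r,130:172])
b=s["img"].max(2).astype(int)
print()
for r in range(108,166,4): print(r,b[r,258:280])
Rk=R.from_euler("z",.129).as_matrix()@np.array([[0,1,0],[1,0,0],[0,0,1]])
for y in(-.01,0,.01): q=proj(t,HB[:,:]@Rk.T+[.556,.289+y,.02]);print(y,q)
E
```

```text
180 [ 91  96 129 188 192 193 192 190 192 189 184 156  95  66  43  25  14  37  67  82  79  79  80  75  80  80  80  77  70  74  73  77  75  73  74  77  73  70  64  67  70  66]
183 [ 90  87  90  98 137 185 185 186 183 185 183 182 176 137  77  60  34   8  18  50  54  60  66  71  75  71  74  70  71  68  69  72  68  68  68  63  66  65  66  61  60  63]
186 [ 86  84  85  85  87 106 174 180 181 178 181 179 180 176 165 103  62  47  22  12  28  54  57  49  52  56  57  57  63  63  61  66  60  66  65  61  58  62  58  56  57  56]
189 [ 81  84  83  80  83  78  87 133 171 173 169 169 166 170 165 162 138  87  67  47  20  15  30  49  51  52  52  51  52  57  56  57  55  54  53  55  56  54  56  51  53  53]
192 [ 79  74  75  74  74  74  74  73  86 122 160 160 158 158 157 158 152 149 123  66  49  25  17  15  29  47  49  52  52  52  48  48  52  48  46  51  49  49  46  48  48  48]
195 [ 62  65  61  66  67  72  68  67  70  67  85 148 152 148 146 146 143 142 143 136 116  67  48  28  12  14  27  48  46  46  48  45  45  43  49  41  47  41  45  48  43  44]
198 [ 57  48  48  40  41  40  45  48  56  60  61  57  79
[... 2858 characters left out ...]
4 100  99  87]
152 [69 69 69 68 67 67 65 59 56 54 54 58 62 67 69 69 70 70 71 73 72 70]
156 [69 68 68 69 69 68 65 61 57 57 57 60 64 66 68 68 68 68 69 74 78 82]
160 [ 71  71  73  72  72  71  68  63  60  58  59  61  65  69  71  69  69  67  70  77  90 100]
164 [71 69 68 68 68 68 66 64 60 61 62 61 64 66 69 70 72 73 71 70 68 69]
-0.01 [[160.1 227. ]
 [157.1 226.2]
 [155.  185.8]
 [151.9 183.8]
 [150.9 228.4]
 [147.6 227.6]
 [145.8 187.1]
 [142.4 185.2]]
0 [[155.9 227.1]
 [152.8 226.2]
 [150.8 185.8]
 [147.6 183.9]
 [146.6 228.5]
 [143.2 227.7]
 [141.6 187.2]
 [138.1 185.3]]
0.01 [[151.7 227.2]
 [148.4 226.3]
 [146.6 185.9]
 [143.2 184. ]
 [142.4 228.6]
 [138.9 227.7]
 [137.4 187.3]
 [133.8 185.3]]
```

>>> jog_arm(deltas=[[[0, 0.8, 0, 0], [0, 1.7, 0, 0], [0, 2.6, 0, 0], [0, 3.5, 0, 0], [0, 4.2, 0, 0], [0, 4.2, 0, 0], [0, 4.2, 0, 0]]])

```text
t: 24.0
eef_pos: [0.6209, -0.2158, 0.3188]
ee_rot: [-3.141, 0.001, 0.129]
force: [-0.5, 0.5, 0.4]
width: 0.0699
gripper_force: 0.0
```

```bash
python3 - <<'E'
from fit import *; from station import grab_frame
np.set_printoptions(linewidth=250)
t=grab_frame("top"); np.save("pics/t10.npy",t,allow_pickle=True); a=t["img"].max(2).astype(int)
for r in range(180,234,3): print(r,a[r,130:180])
E
```

```text
180 [122 118 120 116  77  47  63 165 214 222 222 220 220 222 217 219 215 213 216 215 215 217 214 217 215 215 216 217 221 224 224 224 225 225 223 224 223 223 224 224 224 226 224 223 222 224 223 224 222 228]
183 [107 106 101 102  96  98  93 142 198 208 212 213 211 211 205 133 112 112 110 114 109 113 116 114 118 117 118 120 119 116 120 118 123 119 121 120 126 144 144 143 145 146 156 214 224 226 226 224 224 229]
186 [117 117 118 119 119 119  76  45  40  38  35  29  26  23  24  28  20  23  16   2  24  64 110 115 115 114 111 114 112 111 113 115 115 116 114 111 114 113 117 110 112 111 113 130 211 222 223 223 223 220]
189 [115 119 116 118 118 109  60  42  37  39  32  27  23  26  23  24  22  25  21  13   4  34 101 113 115 114 115 117 117 118 119 118 114 117 116 119 120 119 117 114 114 115 119 133 208 220 221 220 220 222]
192 [226 227 228 222 144  83  63  51  43  37  34  24  28  25  21  19  26  20  17   8   7  17  65 108 116 119 117 117 122 113 117 117 119 118 119 119 119 116 118 120 119 118 119 119 116 120 124 119 120 123]
195 [173 191 190 168  95  77  74  81  74  69  55  33  25  23  24  23  
[... 1907 characters left out ...]
5  76  74  73  78 111 119 126 143 144 144 142 121  65  50  52  66 133 168 174 172]
225 [109  72  73  78  74  68  59  58  57  58  56  59  55  54  34  29  25  22  24  20  15  18  12   6  16  40 135 171 180 181 180 180 181 181 178 182 179 180 178 175 173 172 168 166 167 166 176 178 175 177]
228 [ 89  50  41  41  44  44  49  54  56  56  56  53  55  55  53  50  78 109 112 113 116 117 120 128 157 170 166 169 168 163 171 167 170 164 163 165 165 165 162 165 166 160 165 166 168 166 166 166 164 161]
231 [ 75  44  43  37  37  41  41  48  51  54  51  51  70 107 120 121 123 124 126 121 124 127 126 126 127 132 167 175 175 178 177 171 179 178 176 177 177 178 177 178 177 178 173 177 175 175 176 176 177 177]
```

The measured handle outline matches an upright, fully home key to about 1–3 px in both views. Stuck at the wrong angle, it would sit about 6 px off in the side view. The arm is clear of everything, so I'm handing in.

```bash
python3 -c "
from station import arm
print(arm.job_done())"
```

```text
the job is handed in; nothing more can be done
None
```

The key leaned at rest in the rack's middle notch, was taken afresh by its handle, and now by camera measurement stands upright and fully home in the vise's hex socket, let go, with the gouge and chisel not disturbed; I handed the job in at about 24 s, and no verdict came back.

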